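# Work the lever of the peelings caddy

### The job

My hands are full with a bowl of peelings, so press down the lever of the wider of the two steel waste caddies until its lid is fully open, and keep it wide open for a good three seconds while I tip them in. Then let the lever up slowly, easing the lid down until it is shut, so that it never drops or slams (take two seconds or more over it), and come away. Press only the lever, from on top, with the fingertips, without gripping it: do not touch that lid, leave the narrow caddy shut, and do not move or pick up anything else.

Things in the scene. Friction and masses are not known exactly. Their poses are not given: they have to be found in the camera images.
- wide: the wide caddy: steel open-topped box fixed to the worktop, 170 mm deep (its x) by 240 mm wide (its y), 165 mm high, grey lid on top. This is the one to open; it is the wider of the two. Origin: centre of its underside; its -x axis points out of its front, where the lever sticks out, roughly towards the robot.
- wide_lid (a joint): opening of the wide caddy's lid, rad: 0 shut, 1.2 fully open. The lid (252 x 182 mm, top at 178 mm when shut) hinges along the caddy's far rim and is linked to the lever: its angle is always 5 times the lever's. It weighs about 250 g (varies) and nothing damps it: if the lever is let go, it slams.
- wide_lever (a joint): press of the wide caddy's lever, rad: 0 at rest (up), 0.24 fully down against its stop; it springs back by itself. The lever turns about an axis across the caddy, 110 mm above the worktop, over the caddy's centre. Pressing the pad takes about 5 to 9 N at first, falling to 2 to 4 N when the lid is open.
- wide_pad (a point): centre of the top face of the wide caddy's lever pad, a black plate 36 mm (caddy x) by 52 mm (caddy y), 10 mm thick, standing level to within 7 degrees, 176 mm in front of the caddy's centre (its centre clears the front wall by 91 mm). At rest this point is about 139 mm above the worktop, fully pressed 97 mm: the travel is 43 mm, straight down within 2 mm. Moves with the lever.
- narrow: the narrow caddy: steel open-topped box fixed to the worktop, 170 mm deep (its x) by 150 mm wide (its y), 165 mm high, grey lid on top. Same make and height as the wide one; leave it shut. Origin: centre of its underside; its -x axis points out of its front, where the lever sticks out, roughly towards the robot.
- narrow_lid (a joint): opening of the narrow caddy's lid, rad: 0 shut, 1.2 fully open. The lid (162 x 182 mm, top at 178 mm when shut) hinges along the caddy's far rim and is linked to the lever: its angle is always 5 times the lever's. It weighs about 250 g (varies) and nothing damps it: if the lever is let go, it slams.
- narrow_lever (a joint): press of the narrow caddy's lever, rad: 0 at rest (up), 0.24 fully down against its stop; it springs back by itself. The lever turns about an axis across the caddy, 110 mm above the worktop, over the caddy's centre. Pressing the pad takes about 5 to 9 N at first, falling to 2 to 4 N when the lid is open.
- narrow_pad (a point): centre of the top face of the narrow caddy's lever pad, a black plate 36 mm (caddy x) by 52 mm (caddy y), 10 mm thick, standing level to within 7 degrees, 176 mm in front of the caddy's centre (its centre clears the front wall by 91 mm). At rest this point is about 139 mm above the worktop, fully pressed 97 mm: the travel is 43 mm, straight down within 2 mm. Moves with the lever.
- spice_jar: low spice jar, 42 mm across, 62 mm high, standing on the worktop between the two levers or a little nearer the robot. Origin: centre of its underside. Loose; leave alone.
- courgette: chunk of courgette, 52 mm across, 45 mm high, on the worktop on the robot's side of the caddies. Origin: centre of its underside. Loose; leave alone.
- pumpkin: block of pumpkin, 46 x 40 x 36 mm, on the worktop on the robot's side of the caddies. Origin: centre of its underside. Loose; leave alone.
- mug: white mug, 76 mm across, 85 mm high, at the left. Origin: centre of its underside. Loose; leave alone.
- mill: wooden pepper mill, 56 mm across, 160 mm high, at the right. Origin: centre of its underside. Loose; leave alone.
- onion: onion, 68 mm across, 72 mm high, on the white chopping board at the right. Origin: centre of its underside. Loose; leave alone.

How it is judged:
On the way, in this order (a step that is already met when the one before it is completed fails the run):
1. the wide caddy's lid is held fully open (above 1.1 rad) for 2.5 s (value of joint wide_lid above 1.1 rad), for 2.5 s.
2. the wide caddy's lid is back down, shut (value of joint wide_lid below 0.04 rad), for 0.2 s.
At the end, for the whole second after the job is handed in: The wide caddy's lid was open beyond 1.1 rad for at least 2.5 s, came down no faster than 1.5 rad/s, and is shut (under 0.04 rad); the narrow lid is shut too (under 0.04 rad) and every loose thing is within 25 mm of where it stood (value of joint each of wide_lid, narrow_lid below 0.04 rad and distance of each of spice_jar, courgette, pumpkin, mug, mill, onion from where it was at the start of the episode below 0.025 m); the robot touches nothing.
It fails at once if the wide lid drops or slams (closes faster than 1.5 rad/s) (velocity of joint wide_lid below -1.5 rad/s).
It fails at once if the robot touches the wide caddy's lid (contact force between any of the arm, the fingers and wide_lid above 1 N).
It fails at once if the narrow caddy's lid is opened (value of joint narrow_lid above 0.15 rad).
It fails at once if the lever's pad is taken between the fingers instead of pressed from on top (z of the grasp point in the frame of wide_pad below 0.004 m and horizontal distance between the grasp point and wide_pad below 0.03 m).
It fails at once if a loose thing standing about is pushed, lifted or carried (more than 25 mm) (distance of any of spice_jar, courgette, pumpkin, mug, mill, onion from where it was at the start of the episode above 0.025 m).
It also fails if it takes over 51 s, if anything falls off the work surface, if the arm or the gripper's body presses on something with over 40 N, if the wrist force passes 120 N, or if a joint passes its speed limit or range.

### The arm

A 7-joint arm with a two-finger parallel gripper is mounted at the origin on the work surface. World frame = base frame: x ahead of the robot, y to its left, z up, the work surface at z = 0. Lengths are in m, angles in rad, forces in N, time in s.
With the tool pointing down it reaches from about 0.4 to 0.875 m from the base axis. Payload 4.4 kg.
Tool frame: the origin (TCP) lies at the centre of the arm's flange, where the gripper is bolted on; the fingertips stand 173 mm ahead of it and the grasp point (between the pads) lies 155 mm ahead of it; z points along the fingers, y is the line along which they close (so a half turn about z gives the same grasp; the last joint's range is limited). The gripper opens to 85 mm and grips with 20 to 120 N. Pads are 22 mm wide; open, the fingers measure 114 mm over their backs; the gripper's body (76 mm by 85 mm) begins 54 mm behind the grasp point. The pads swing forward as they close: fully open they stand 13 mm farther back than shut.
Start: joints at [-1.327, 0.628, 0.038, 1.517, -0.027, 0.996, -0.02], TCP at [0.198, 0.619, 0.405] pointing down, gripper open.
Joint ranges: [-3.06, 3.06], [-0.37, 2.12], [-1.25, 1.32], [0.18, 2.47], [-1.1, 4.24], [0.23, 1.98], [-2.94, 2.94]. Speed limits (rad/s): [2.57, 2.57, 3.14, 3.14, 3.14, 3.14, 3.14].

### API

Orientations are given as a 3x3 rotation matrix whose columns are the frame's x, y, z axes.
In Python, from cell import robot, optics, job gives the robot as it stands. The module is installed in compiled form; this text tells all that it offers.
- The arm moves only by the tool play_rows, never from a script. Its argument "steps" is a list of rows, each an object of numbers: "tx", "ty", "tz": the shift along the tool's x, y, z in units of 0.1 m (1.0 is 0.1 m); "turn": the turn about the tool's z in units of 360 degrees (1.0 is 360 degrees). In form: [{"tx": .., "ty": .., "tz": .., "turn": ..}, ...]. A call has exactly 8 rows; each row shifts and turns the commanded pose from where the row before left it, along the tool's axes as they then stand; what a row does not reach is not made up. A row lasts 1/8 s, in which the tool goes at most 62.5 mm and 10.7 degrees, less where a joint would pass 70% of its speed; a pose out of reach is approached as far as the arm can. A call with a number of a shift or a turn outside -1 to 1 is refused whole. A call with a gripper value outside its range is refused whole. "hand" is the closure, from -1 (fully open) to 1 (shut), set as the call begins (left out, the last holds). The fingers move at their own pace and stop on an object; "force" is the grip in N (left out, the last holds). Time passes only in rows, so rows that do not move let the fingers close, or fill a call up. It gives the time, the measured TCP pose, the force, the opening and the grip force at its end, in the units of the state.
- robot.read_state(): the state, without advancing time (a new reading comes with each control period).
- optics.snapshot(name): name is "scene" or "top"; returns a dict with "color" (480x640x3 uint8, red, green, blue), "z_map" (480x640 float32, m along the optical axis (not along the pixel's ray), 0 where there is no reading), "fov_y" (degrees; the focal length in pixels is half the picture's height over the tangent of half this angle, whatever the lens; pixels are square), "cx", "cy" (the principal point, pixels), "rvec" (rotation vector, rad) and "tvec" (3), from world to camera coordinates, as OpenCV has them. Camera axes: x right, y down, z forward; pixel columns grow to the right and rows downward; lengths in m; the calibration is good to about 2 mm. A picture is of the moment at which its call begins.
- job.close_job(): hands the job in; it is judged then, once.
The state is a dict: "clock": time; "qpos": joint angles; "joint_velocities": joint speeds; "tau": joint torques, N m; "position": TCP position; "eef_rot": TCP orientation; "force": force on the tool from outside, world axes, zero at the start; "moment": the same for the moment, N m; "grip_width": finger opening in m; "finger_force": force on a finger pad.
Only numpy, scipy, OpenCV 4.12 (cv2) and the standard library are available. Lean on these libraries where they do the work, as an engineer would, in place of code of your own. Each camera call takes 0.05 s, during which the arm holds its last target. There are 200 camera calls.

## Working session

There is one attempt and no reset: what is moved stays moved. The work goes in short steps, Python scripts to look and compute and a tool call to move; the robot and the scene stay as the last step left them, time stands still between calls to the robot, and variables do not carry over. Pictures are saved under pics/ and viewed, at most 10 in all, crops included, and the job is handed in when it is done.

Besides the shell and the picture viewer there is one more tool, called after "Emit:" by a JSON object that holds its "op" and its "data". play_rows: Moves the arm, as the interface text tells. Shifts and turns lie within -1 to 1; 1 stands for 0.1 m of shift or 360 degrees of turn. Its arguments: {"type":"object","properties":{"steps":{"type":"array"},"hand":{"type":"number"},"force":{"type":"number"}},"required":["steps"]}

```bash
mkdir -p pics; cat > h.py <<'E'
import numpy as np, cv2
from cell import robot, optics, job
def snap(n):
    s=optics.snapshot(n); f=240/np.tan(np.radians(s['fov_y'])/2)
    R=cv2.Rodrigues(np.array(s['rvec'],float))[0]; t=np.array(s['tvec'],float).ravel()
    v,u=np.mgrid[:480,:640]; z=s['z_map']
    P=np.stack([(u-s['cx'])/f*z,(v-s['cy'])/f*z,z],-1)
    W=(P-t)@R; W[z==0]=np.nan
    return s['color'],W,(f,s['cx'],s['cy'],R,t)
E
python3 - <<'E'
from h import *
for n in('scene','top'):
    c,W,k=snap(n); cv2.imwrite(f'pics/{n}0.png',c[...,::-1]); np.save(f'{n}.npy',W); print(n,k[0],-k[3].T@k[4])
s=robot.read_state(); print(s)
E
```

```text
scene 458.3490950242378 [ 1.38551213 -0.45115014  0.85452648]
top 596.993197700692 [ 0.36599722 -0.11626326  1.60379713]
{'clock': 0.1, 'qpos': array([-1.32681724,  0.62926853,  0.03842392,  1.5182887 , -0.02698827,
        0.99633632, -0.02001388]), 'joint_velocities': array([-0.00032202, -0.00143883,  0.00058032, -0.0021308 , -0.00111012,
       -0.00231591, -0.00092011]), 'tau': array([ 3.98606033e-03, -5.64533830e+01,  1.23084314e+00, -1.93972993e+01,
        1.14115927e-02,  5.32579055e-03, -2.74763721e-06]), 'position': array([0.1980274 , 0.61880925, 0.40386415]), 'eef_rot': array([[-9.52403650e-01,  3.04839316e-01, -5.27168788e-04],
       [ 3.04839771e-01,  9.52402127e-01, -1.70383850e-03],
       [-1.73202886e-05, -1.78344402e-03, -9.99998410e-01]]), 'force': array([-0.10862971, -0.93238437,  0.43809484]), 'moment': array([-0.01306165,  0.00223018,  0.03250181]), 'finger_force': 0.0, 'grip_width': 0.08529067182738223}
```

View pics/scene0.png

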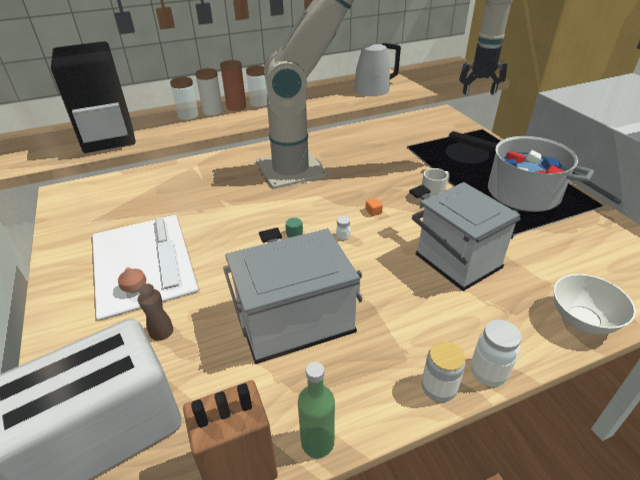

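View pics/top0.png

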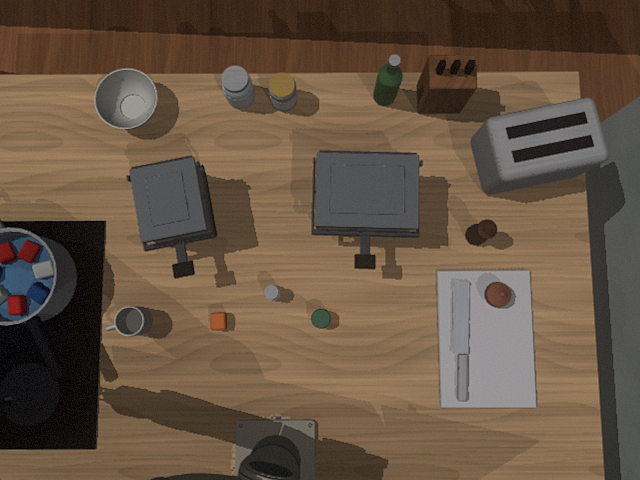

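The top view shows the wide caddy at (367,193) with its black pad at (365,261). The narrow caddy's pad is at (183,269). In the scene view the wide pad is at about (270,236), and the courgette (top view 320,318) stands on the robot's side of it.

```bash
python3 - <<'E'
from h import *
def mask(n,x0,x1,y0,y1):
    c=cv2.imread(f'pics/{n}0.png'); m=np.zeros((480,640),np.uint8)
    m[y0:y1,x0:x1]=(c[y0:y1,x0:x1].max(2)<45); return m
T=np.load('top.npy'); S=np.load('scene.npy')
for n,W,box in(('top',T,(350,382,252,275)),('scene',S,(255,290,226,245)),('top',T,(168,200,258,280))):
    m=mask(n,*box); m[:]=m*(np.nan_to_num(W[...,2])>.11)
    p=W[m>0]; print(n,len(p),np.median(p,0).round(4),p.min(0).round(3),p.max(0).round(3))
    r=cv2.minAreaRect((p[:,:2]*1000).astype(np.float32)); print(r)
# wide lid orientation, other tops
p=T[100:245,300:430].reshape(-1,3); p=p[(p[:,2]>.165)&(p[:,2]<.2)]
print('lid',cv2.minAreaRect((p[:,:2]*1000).astype(np.float32)),p[:,2].max())
for nm,(x,y) in dict(courg=(320,318),jar=(272,292),mill=(488,229),pump=(219,321),mug=(132,321)).items(): print(nm,T[y,x].round(3))
# ray check of pad from both views
E
```

```text
top 245 [ 0.5034 -0.2296  0.1383] [ 0.486 -0.252  0.129] [ 0.521 -0.205  0.148]
((504.146240234375, -228.45103454589844), (47.43210220336914, 35.06398391723633), 88.86528778076172)
scene 94 [ 0.5112 -0.2296  0.1395] [ 0.49  -0.252  0.133] [ 0.521 -0.205  0.144]
((505.3199157714844, -228.4876708984375), (47.68931198120117, 31.340303421020508), 89.4407730102539)
top 273 [0.4862 0.2186 0.1386] [0.466 0.193 0.126] [0.514 0.244 0.149]
((491.22515869140625, 219.51449584960938), (43.89809036254883, 48.413875579833984), 10.314476013183594)
lid ((676.481201171875, -234.76968383789062), (268.3633117675781, 192.93190002441406), 88.2181167602539) 0.19201999941607542
courg [ 0.364 -0.118  0.038]
jar [0.431 0.005 0.066]
mill [ 0.579 -0.532  0.151]
pump [0.358 0.146 0.032]
mug [0.359 0.381 0.007]
```

Emit:
{"op": "play_rows", "data": {"steps": [{"turn":-0.0245},{"turn":-0.0245},{"tx":-0.32,"ty":-0.45},{"tx":-0.32,"ty":-0.45},{"tx":-0.32,"ty":-0.45},{"tx":-0.32,"ty":-0.45},{"tx":-0.32,"ty":-0.45},{"tx":-0.32,"ty":-0.45}], "hand": 1, "force": 40}}

```text
validation failed for argument at $.st...
```

Emit:
{"op": "play_rows", "data": {"steps": [{"tx":0,"ty":0,"tz":0,"turn":-0.0245},{"tx":0,"ty":0,"tz":0,"turn":-0.0245},{"tx":-0.32,"ty":-0.45,"tz":0,"turn":0},{"tx":-0.32,"ty":-0.45,"tz":0,"turn":0},{"tx":-0.32,"ty":-0.45,"tz":0,"turn":0},{"tx":-0.32,"ty":-0.45,"tz":0,"turn":0},{"tx":-0.32,"ty":-0.45,"tz":0,"turn":0},{"tx":-0.32,"ty":-0.45,"tz":0,"turn":0}], "hand": 1, "force": 40}}

```text
clock: 1.1
position: [0.3904, 0.347, 0.4045]
eef_rot: [[-1.0, 0.002, -0.0], [0.002, 1.0, -0.0], [0.0, -0.0, -1.0]]
force: [0.7, -0.4, 0.5]
grip_width: 0.0001
finger_force: 0.0
```

Emit:
{"op": "play_rows", "data": {"steps": [{"tx":-0.1,"ty":-0.52,"tz":0,"turn":0},{"tx":-0.1,"ty":-0.52,"tz":0,"turn":0},{"tx":-0.1,"ty":-0.52,"tz":0,"turn":0},{"tx":-0.1,"ty":-0.52,"tz":0,"turn":0},{"tx":-0.1,"ty":-0.52,"tz":0,"turn":0},{"tx":-0.1,"ty":-0.52,"tz":0,"turn":0},{"tx":-0.1,"ty":-0.52,"tz":0,"turn":0},{"tx":-0.1,"ty":-0.52,"tz":0,"turn":0}]}}

```text
clock: 2.1
position: [0.4689, -0.0691, 0.4046]
eef_rot: [[-1.0, 0.002, -0.0], [0.002, 1.0, 0.0], [0.0, 0.0, -1.0]]
force: [1.4, 0.0, 0.7]
grip_width: -0.0001
finger_force: 0.0
```

Emit:
{"op": "play_rows", "data": {"steps": [{"tx":-0.1,"ty":-0.5,"tz":0,"turn":0},{"tx":-0.1,"ty":-0.5,"tz":0,"turn":0},{"tx":-0.1,"ty":-0.5,"tz":0,"turn":0},{"tx":0,"ty":-0.1,"tz":0.3,"turn":0},{"tx":0,"ty":0,"tz":0.3,"turn":0},{"tx":0,"ty":0,"tz":0.1,"turn":0},{"tx":0,"ty":0,"tz":0,"turn":0},{"tx":0,"ty":0,"tz":0,"turn":0}]}}

```text
clock: 3.1
position: [0.499, -0.2274, 0.3357]
eef_rot: [[-1.0, 0.001, 0.002], [0.001, 1.0, -0.001], [-0.002, -0.001, -1.0]]
force: [0.1, 0.0, 0.6]
grip_width: 0.0001
finger_force: 0.0
```

```bash
python3 - <<'E'
from h import *
print(robot.read_state()['position'])
c,W,k=snap('scene'); f,cx,cy,R,t=k
cv2.imwrite('pics/s1.png',cv2.resize(c[120:320,180:420,::-1],None,fx=3,fy=3,interpolation=cv2.INTER_CUBIC))
for n in('top','scene'):
    # refined pad centre by rays onto z=.139 plane of black mask
    c0=cv2.imread(f'pics/{n}0.png').max(2); P=np.load(f'{n}.npy')
    m=(c0<45)&(np.abs(P[...,0]-.505)<.03)&(np.abs(P[...,1]+.229)<.035)&(P[...,2]>.12)
    p=P[m]; A=np.c_[p[:,:2],np.ones(len(p))]; print(n,len(p),p.mean(0),np.linalg.lstsq(A,p[:,2],rcond=None)[0])
# fingertip
q=W.reshape(-1,3); pos=robot.read_state()['position']
q=q[(np.hypot(q[:,0]-pos[0],q[:,1]-pos[1])<.04)&(q[:,2]>.15)]
print('lowest',np.sort(q[:,2])[:10].round(4))
E
```

```text
[ 0.49900097 -0.22742639  0.33570497]
top 245 [ 0.5036626  -0.22872797  0.13813844] [-0.12303089  0.00813824  0.20196594]
scene 94 [ 0.50867222 -0.22884818  0.13953255] [-0.1910421  -0.00750603  0.23499262]
lowest [0.1644 0.1673 0.1676 0.1677 0.1693 0.1693 0.1696 0.1699 0.1708 0.171 ]
```

View pics/s1.png

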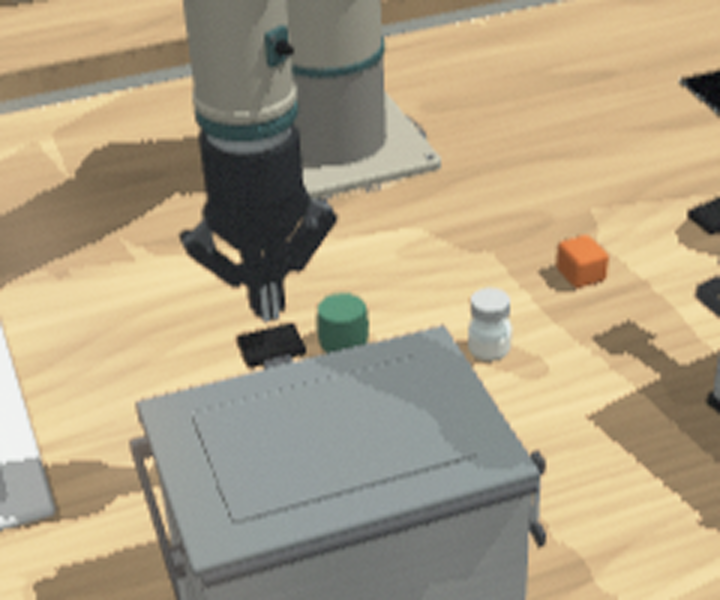

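The closed fingertips (crop 268,305) hang about 24 mm above the pad centre (270,342) and are free of everything else. I'll descend and press now.

Emit:
{"op": "play_rows", "data": {"steps": [{"tx":-0.03,"ty":-0.01,"tz":0.08,"turn":0},{"tx":0,"ty":0,"tz":0.08,"turn":0},{"tx":0,"ty":0,"tz":0.04,"turn":0},{"tx":0,"ty":0,"tz":0.03,"turn":0},{"tx":0,"ty":0,"tz":0.03,"turn":0},{"tx":0,"ty":0,"tz":0.03,"turn":0},{"tx":0,"ty":0,"tz":0.03,"turn":0},{"tx":0,"ty":0,"tz":0.03,"turn":0}]}}

```text
clock: 4.15
position: [0.5001, -0.2285, 0.2997]
eef_rot: [[-1.0, 0.002, -0.004], [0.002, 1.0, 0.001], [0.004, 0.001, -1.0]]
force: [-4.9, 0.8, 6.5]
grip_width: -0.0
finger_force: 3.2
```

Emit:
{"op": "play_rows", "data": {"steps": [{"tx":0,"ty":0,"tz":0.04,"turn":0},{"tx":0,"ty":0,"tz":0.04,"turn":0},{"tx":0,"ty":0,"tz":0.04,"turn":0},{"tx":0,"ty":0,"tz":0.04,"turn":0},{"tx":0,"ty":0,"tz":0.04,"turn":0},{"tx":0,"ty":0,"tz":0.03,"turn":0},{"tx":0,"ty":0,"tz":0.03,"turn":0},{"tx":0,"ty":0,"tz":0.02,"turn":0}]}}

```text
clock: 5.15
position: [0.5016, -0.2285, 0.2715]
eef_rot: [[-1.0, 0.002, 0.0], [0.002, 1.0, -0.0], [-0.0, -0.0, -1.0]]
force: [-2.3, 0.2, 3.1]
grip_width: -0.0002
finger_force: 1.5
```

```bash
python3 - <<'E'
from h import *
s=robot.read_state(); print(s['clock'],s['position'],s['force'])
c,W,k=snap('scene')
cv2.imwrite('pics/s2.png',cv2.resize(c[120:360,180:420,::-1],None,fx=2.5,fy=2.5,interpolation=cv2.INTER_CUBIC))
# lid plane from top: points above .2 between caddy y range
c,W,k=snap('top'); p=W.reshape(-1,3); p=p[(p[:,2]>.2)&(p[:,2]<.4)&(p[:,0]>.62)&(p[:,0]<.85)&(np.abs(p[:,1]+.234)<.1)]
if len(p)>30:
    d=p-p.mean(0); n=np.linalg.svd(d,full_matrices=False)[2][2]; print(len(p),'lid angle',np.arccos(abs(n[2])),p.min(0),p.max(0))
E
```

```text
5.15 [ 0.50164313 -0.22853338  0.27146174] [-2.34948172  0.21291694  3.05652804]
1605 lid angle 1.0692776326790137 [ 0.68511971 -0.3338587   0.20041486] [ 0.76670078 -0.13413025  0.34419978]
```

View pics/s2.png

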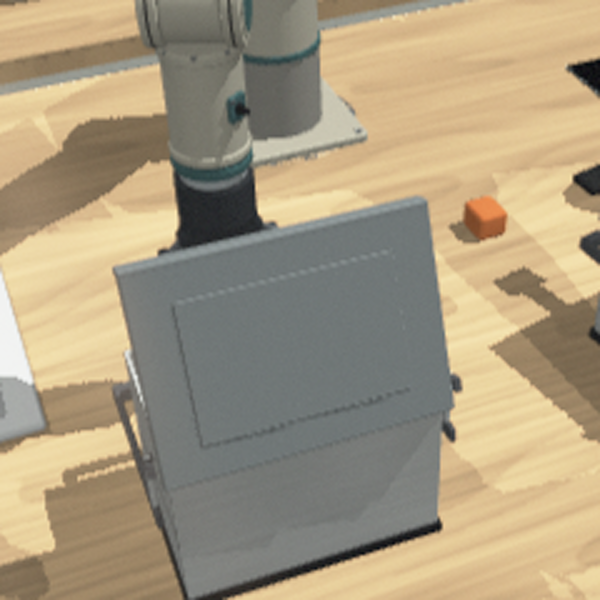

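The picture shows the lid standing steeply open (top edge about crop (270,235)). It measures about 1.07 rad, so I'll press a few millimetres more, until the stop shows in the force.

Emit:
{"op": "play_rows", "data": {"steps": [{"tx":0,"ty":0,"tz":0.02,"turn":0},{"tx":0,"ty":0,"tz":0.02,"turn":0},{"tx":0,"ty":0,"tz":0.02,"turn":0},{"tx":0,"ty":0,"tz":0,"turn":0},{"tx":0,"ty":0,"tz":0,"turn":0},{"tx":0,"ty":0,"tz":0,"turn":0},{"tx":0,"ty":0,"tz":0,"turn":0},{"tx":0,"ty":0,"tz":0,"turn":0}]}}

```text
clock: 6.25
position: [0.5017, -0.2286, 0.2687]
eef_rot: [[-1.0, 0.002, 0.002], [0.002, 1.0, -0.001], [-0.002, -0.001, -1.0]]
force: [-7.9, 3.4, 29.1]
grip_width: 0.0002
finger_force: 14.5
```

```bash
python3 - <<'E'
from h import *
s=robot.read_state(); print(s['clock'],s['position'],s['force'])
c,W,k=snap('top'); p=W.reshape(-1,3); p=p[(p[:,2]>.2)&(p[:,2]<.4)&(p[:,0]>.62)&(p[:,0]<.85)&(np.abs(p[:,1]+.234)<.1)]
d=p-p.mean(0); n=np.linalg.svd(d,full_matrices=False)[2][2]; print(len(p),'lid angle',np.arccos(abs(n[2])))
E
```

```text
6.25 [ 0.50168588 -0.22855282  0.26872311] [-7.92121017  3.4020031  29.05110369]
1277 lid angle 1.106397963055135
```

The 29 N reaction shows the lever is on its stop. I'll ease off slightly and hold.

Emit:
{"op": "play_rows", "data": {"steps": [{"tx":0,"ty":0,"tz":-0.01,"turn":0},{"tx":0,"ty":0,"tz":0,"turn":0},{"tx":0,"ty":0,"tz":0,"turn":0},{"tx":0,"ty":0,"tz":0,"turn":0},{"tx":0,"ty":0,"tz":0,"turn":0},{"tx":0,"ty":0,"tz":0,"turn":0},{"tx":0,"ty":0,"tz":0,"turn":0},{"tx":0,"ty":0,"tz":0,"turn":0}]}}

```text
clock: 7.3
position: [0.5017, -0.2285, 0.2689]
eef_rot: [[-1.0, 0.002, 0.002], [0.002, 1.0, -0.0], [-0.002, -0.0, -1.0]]
force: [-5.7, 2.1, 20.8]
grip_width: 0.0
finger_force: 10.7
```

Emit:
{"op": "play_rows", "data": {"steps": [{"tx":0,"ty":0,"tz":0,"turn":0},{"tx":0,"ty":0,"tz":0,"turn":0},{"tx":0,"ty":0,"tz":0,"turn":0},{"tx":0,"ty":0,"tz":0,"turn":0},{"tx":0,"ty":0,"tz":0,"turn":0},{"tx":0,"ty":0,"tz":0,"turn":0},{"tx":0,"ty":0,"tz":0,"turn":0},{"tx":0,"ty":0,"tz":0,"turn":0}]}}

```text
clock: 8.3
position: [0.5017, -0.2285, 0.2689]
eef_rot: [[-1.0, 0.002, 0.002], [0.002, 1.0, -0.0], [-0.002, -0.0, -1.0]]
force: [-6.0, 3.5, 20.6]
grip_width: -0.0001
finger_force: 10.7
```

Emit:
{"op": "play_rows", "data": {"steps": [{"tx":0,"ty":0,"tz":0,"turn":0},{"tx":0,"ty":0,"tz":0,"turn":0},{"tx":0,"ty":0,"tz":0,"turn":0},{"tx":0,"ty":0,"tz":0,"turn":0},{"tx":0,"ty":0,"tz":0,"turn":0},{"tx":0,"ty":0,"tz":0,"turn":0},{"tx":0,"ty":0,"tz":0,"turn":0},{"tx":0,"ty":0,"tz":0,"turn":0}]}}

```text
clock: 9.3
position: [0.5017, -0.2285, 0.2689]
eef_rot: [[-1.0, 0.002, 0.002], [0.002, 1.0, -0.0], [-0.002, -0.0, -1.0]]
force: [-6.2, 2.1, 20.8]
grip_width: -0.0001
finger_force: 10.7
```

Emit:
{"op": "play_rows", "data": {"steps": [{"tx":0,"ty":0,"tz":0,"turn":0},{"tx":0,"ty":0,"tz":0,"turn":0},{"tx":0,"ty":0,"tz":0,"turn":0},{"tx":0,"ty":0,"tz":0,"turn":0},{"tx":0,"ty":0,"tz":0,"turn":0},{"tx":0,"ty":0,"tz":0,"turn":0},{"tx":0,"ty":0,"tz":0,"turn":0},{"tx":0,"ty":0,"tz":0,"turn":0}]}}

```text
clock: 10.3
position: [0.5018, -0.2285, 0.2689]
eef_rot: [[-1.0, 0.002, 0.002], [0.002, 1.0, -0.0], [-0.002, -0.0, -1.0]]
force: [-6.0, 2.3, 19.7]
grip_width: 0.0
finger_force: 10.7
```

Held for four seconds. Now I'll let it up slowly.

Emit:
{"op": "play_rows", "data": {"steps": [{"tx":0,"ty":0,"tz":-0.01,"turn":0},{"tx":0,"ty":0,"tz":-0.01,"turn":0},{"tx":0,"ty":0,"tz":-0.01,"turn":0},{"tx":0,"ty":0,"tz":-0.01,"turn":0},{"tx":0,"ty":0,"tz":-0.01,"turn":0},{"tx":0,"ty":0,"tz":-0.01,"turn":0},{"tx":0,"ty":0,"tz":-0.01,"turn":0},{"tx":0,"ty":0,"tz":-0.01,"turn":0}]}}

```text
clock: 11.3
position: [0.5016, -0.2285, 0.2748]
eef_rot: [[-1.0, 0.002, 0.0], [0.002, 1.0, -0.0], [-0.0, -0.0, -1.0]]
force: [-1.1, -0.4, 3.8]
grip_width: 0.0001
finger_force: 1.7
```

Emit:
{"op": "play_rows", "data": {"steps": [{"tx":0,"ty":0,"tz":-0.01,"turn":0},{"tx":0,"ty":0,"tz":-0.01,"turn":0},{"tx":0,"ty":0,"tz":-0.01,"turn":0},{"tx":0,"ty":0,"tz":-0.01,"turn":0},{"tx":0,"ty":0,"tz":-0.01,"turn":0},{"tx":0,"ty":0,"tz":-0.01,"turn":0},{"tx":0,"ty":0,"tz":-0.01,"turn":0},{"tx":0,"ty":0,"tz":-0.01,"turn":0}]}}

```text
clock: 12.3
position: [0.5014, -0.2286, 0.2828]
eef_rot: [[-1.0, 0.002, -0.0], [0.002, 1.0, 0.0], [0.0, 0.0, -1.0]]
force: [-2.9, 0.5, 4.2]
grip_width: 0.0001
finger_force: 2.4
```

Emit:
{"op": "play_rows", "data": {"steps": [{"tx":0,"ty":0,"tz":-0.01,"turn":0},{"tx":0,"ty":0,"tz":-0.01,"turn":0},{"tx":0,"ty":0,"tz":-0.01,"turn":0},{"tx":0,"ty":0,"tz":-0.01,"turn":0},{"tx":0,"ty":0,"tz":-0.01,"turn":0},{"tx":0,"ty":0,"tz":-0.01,"turn":0},{"tx":0,"ty":0,"tz":-0.01,"turn":0},{"tx":0,"ty":0,"tz":-0.01,"turn":0}]}}

```text
clock: 13.3
position: [0.5015, -0.2285, 0.2909]
eef_rot: [[-1.0, 0.002, 0.0], [0.002, 1.0, -0.0], [-0.0, -0.0, -1.0]]
force: [-2.5, 0.0, 5.5]
grip_width: -0.0001
finger_force: 2.9
```

Emit:
{"op": "play_rows", "data": {"steps": [{"tx":0,"ty":0,"tz":-0.01,"turn":0},{"tx":0,"ty":0,"tz":-0.01,"turn":0},{"tx":0,"ty":0,"tz":-0.01,"turn":0},{"tx":0,"ty":0,"tz":-0.01,"turn":0},{"tx":0,"ty":0,"tz":-0.01,"turn":0},{"tx":0,"ty":0,"tz":-0.01,"turn":0},{"tx":0,"ty":0,"tz":-0.01,"turn":0},{"tx":0,"ty":0,"tz":-0.01,"turn":0}]}}

```text
clock: 14.3
position: [0.5019, -0.2285, 0.2991]
eef_rot: [[-1.0, 0.002, 0.001], [0.002, 1.0, -0.0], [-0.001, -0.0, -1.0]]
force: [-1.7, 0.5, 5.8]
grip_width: -0.0003
finger_force: 3.1
```

Emit:
{"op": "play_rows", "data": {"steps": [{"tx":0,"ty":0,"tz":-0.01,"turn":0},{"tx":0,"ty":0,"tz":-0.01,"turn":0},{"tx":0,"ty":0,"tz":-0.01,"turn":0},{"tx":0,"ty":0,"tz":-0.01,"turn":0},{"tx":0,"ty":0,"tz":-0.01,"turn":0},{"tx":0,"ty":0,"tz":-0.01,"turn":0},{"tx":0,"ty":0,"tz":-0.01,"turn":0},{"tx":0,"ty":0,"tz":-0.01,"turn":0}]}}

```text
clock: 15.3
position: [0.5025, -0.2285, 0.3074]
eef_rot: [[-1.0, 0.002, 0.003], [0.002, 1.0, -0.001], [-0.003, -0.001, -1.0]]
force: [-0.7, 0.8, 6.6]
grip_width: 0.0003
finger_force: 3.3
```

Emit:
{"op": "play_rows", "data": {"steps": [{"tx":0,"ty":0,"tz":-0.01,"turn":0},{"tx":0,"ty":0,"tz":-0.01,"turn":0},{"tx":0,"ty":0,"tz":-0.01,"turn":0},{"tx":0,"ty":0,"tz":-0.01,"turn":0},{"tx":0,"ty":0,"tz":-0.01,"turn":0},{"tx":0,"ty":0,"tz":-0.01,"turn":0},{"tx":0,"ty":0,"tz":-0.01,"turn":0},{"tx":0,"ty":0,"tz":-0.01,"turn":0}]}}

```text
clock: 16.3
position: [0.5015, -0.2284, 0.3143]
eef_rot: [[-1.0, 0.002, -0.0], [0.002, 1.0, 0.0], [0.0, 0.0, -1.0]]
force: [-0.5, -0.3, 0.2]
grip_width: -0.0001
finger_force: 0.0
```

The fingertips are free and the lid is down. I'll rise straight up, clear of everything.

Emit:
{"op": "play_rows", "data": {"steps": [{"tx":0,"ty":0,"tz":-0.03,"turn":0},{"tx":0,"ty":0,"tz":-0.1,"turn":0},{"tx":0,"ty":0,"tz":-0.2,"turn":0},{"tx":0,"ty":0,"tz":-0.2,"turn":0},{"tx":0,"ty":0,"tz":-0.2,"turn":0},{"tx":0,"ty":0,"tz":-0.2,"turn":0},{"tx":0,"ty":0,"tz":0,"turn":0},{"tx":0,"ty":0,"tz":0,"turn":0}]}}

```text
clock: 17.3
position: [0.5012, -0.2284, 0.4073]
eef_rot: [[-1.0, 0.002, -0.001], [0.002, 1.0, 0.0], [0.001, 0.0, -1.0]]
force: [0.4, -0.3, 0.4]
grip_width: -0.0
finger_force: 0.0
```

```bash
python3 - <<'E'
from h import *
s=robot.read_state(); print(s['clock'],s['position'],s['force'])
c,W,k=snap('scene'); cv2.imwrite('pics/s3.png',c[...,::-1])
S=np.load('scene.npy')
for y,x in((265,290),(205,470)): print(W[y,x],S[y,x])
E
```

```text
17.3 [ 0.50119339 -0.22839721  0.40729077] [ 0.39834885 -0.2821463   0.379382  ]
[ 0.67836926 -0.23521855  0.18251047] [ 0.68002464 -0.23572403  0.18408363]
[0.65382599 0.2549291  0.18576586] [0.65228355 0.25641755 0.18435607]
```

View pics/s3.png

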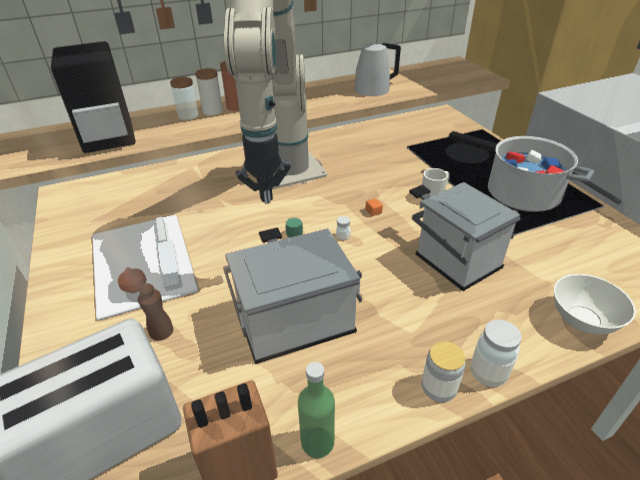

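Both lids are shut: the wide one at (293,265) and the narrow one at (470,205). The jar, courgette, pumpkin, mug, mill and onion are where they were, and the gripper hangs free at (265,180).

```bash
python3 -c "
from cell import job
print(job.close_job())"
```

```text
the job is handed in; nothing more can be done
None
```

The wide caddy's lid was held fully open for about 4 s and eased shut over about 6 s with no drop. The arm came away clear, nothing else moved in the final picture, and the job is handed in; the hand-in call gave no verdict.

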